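Park the jig latch and hook in the drill plate

ROBOT

A 7-joint arm with a two-finger parallel gripper is mounted at the origin on a cart in front of the work surface, level with it; the furniture and walls round the work are solid. World frame = base frame: x ahead of the robot, y to its left, z up, the work surface at z = 0. Lengths are in m, angles in rad, forces in N, time in s.
With the tool pointing down it reaches from about 0.35 to 0.9 m from the base axis. Payload 7.2 kg.
Tool frame: the origin (TCP) lies at the very end of the fingers, on their centre line; the grasp point (between the pads) lies 19 mm behind it; z points along the fingers, y is the line along which they close (so a half turn about z gives the same grasp; the last joint's range is limited). The gripper opens to 88 mm and grips with 3 to 60 N. Pads are 20 mm wide; open, the fingers measure 115 mm over their backs; the gripper's body (75 mm by 178 mm) begins 61 mm behind the grasp point.
Start: joints at [-1.251, 0.411, -0.013, 1.596, 0.006, 1.134, -0.082], TCP at [0.236, 0.579, 0.223] pointing down, gripper open.
Joint ranges: [-2.95, 2.95], [-0.29, 1.99], [-1.47, 1.44], [0.14, 2.54], [-1.03, 4.17], [0.13, 1.85], [-2.86, 2.86]. Speed limits (rad/s): [2.39, 2.39, 3.01, 3.01, 3.14, 3.14, 3.14].

INTERFACE

Orientations are given as a unit quaternion [w, x, y, z].
In Python, from workcell import readout, cams, job_done gives the robot as it stands.
- The arm moves only by the tool step_arm, never from a script. Its argument "increments" is a list of rows, each a list of 4 numbers: the shift along the tool's x, y, z normalised to -1 to 1, where 1 is 2.5 cm, then the turn about the tool's z normalised to -1 to 1, where 1 is 5 degrees. A call has 1 to 12 rows; each row shifts and turns the commanded pose from where the row before left it, along the tool's axes as they then stand; what a row does not reach is not made up. A row lasts 1/8 s, in which the tool goes at most 62.5 mm and 10.7 degrees, less where a joint would pass 70% of its speed; a pose out of reach is approached as far as the arm can. A call with a number of a shift or a turn outside -1 to 1 is refused whole. A call with a gripper value outside its range is refused whole. "fingers" is the opening, from 0 (shut) to 1 (fully open), set as the call begins (left out, the last holds). The fingers move at their own pace and stop on an object; "squeeze" is the grip in N (left out, the last holds). Time passes only in rows, so rows that do not move let the fingers close. It gives the time, the measured TCP pose, the force, the opening and the grip force at its end, in the units of the state.
- readout.observe(): the state, without advancing time (a new reading comes with each control period).
- cams.get_image(name): name is "scene" or "side" or "wrist"; returns the picture (420x560x3 uint8, blue, green, red); there is no depth.
- cams.calibration(name): a dict with "vfov" (degrees; the focal length in pixels is half the picture's height over the tangent of half this angle, whatever the lens; pixels are square), "cx", "cy" (the principal point, pixels), "R" (3x3) and "t" (3): a world point X has camera coordinates R X + t. Camera axes: x right, y down, z forward; pixel columns grow to the right and rows downward; lengths in m; the calibration is good to about 2 mm. A picture is of the moment at which its call begins: read the wrist's pose just before it. calibration takes no time and is no camera call; for the wrist camera it gives the pose at the moment of the call.
- job_done(): hands the job in; it is judged then, once.
Trained networks look in the newest picture that a camera, given by its name, has taken for a name from the list of things; names that differ only in an ending like _2 or _b are one class to them, and where a whole thing is asked for, a point or a joint stands for the part that bears it (a point fixed in the world has none). Each returns a list of dicts, best first, with "conf" (0 to 1); they miss things now and then, are a little off and sometimes report something else, mostly with a low value. They report only what shows in the picture. A call takes as long as a camera call.
- cams.spot_in(query, camera): "pixel" ([column, row] in pixels, amid what is visible of it).
- cams.regions_of(query, camera): "mask" (420x560 bool, what is visible of it) and "pixel" ([column, row] in pixels, amid what is visible of it).
The state is a dict: "time_s": time; "q": joint angles; "joint_velocities": joint speeds; "effort": joint torques, N m; "tool_pos": TCP position; "eef_rot": TCP orientation; "wrist_force": force on the tool from outside, world axes, zero at the start; "torque": the same for the moment, N m; "finger_gap": opening from 0.0 (shut) to 1.0 (fully open); "grip_force": force on a finger pad.
Only numpy, scipy, OpenCV 4.12 (cv2) and the standard library are available. Lean on these libraries where they do the work, as an engineer would, in place of code of your own. Each camera call takes 0.05 s, during which the arm holds its last target. There are 200 camera calls.

TASK

Fit the loose aluminium drill plate to the jig. First pull up the spring latch's black knob and twist it counter-clockwise (seen from above) until it drops into its rest notch and stays up with its arm swung aside when you let go; then hook the plate's edge under the jig's lip at a tilt and swing it down flat on the seat, between the cheeks and the rear pins. Leave the latch parked, so that I can check the seating before I lock it.

Things in the scene. Friction and masses are not known exactly. Their poses are not given: they have to be found in the camera images.
- jig_seat (a point): Centre of the seat of the fixed dark steel jig (base 164 x 90 x 16 mm), level with the tops of its two seat rails (28 mm above the bench, running x = -41 to +39 mm). Axes: z up; -x to the jig's lip, which faces the robot within 0.25 rad; +x to its latch. The plate rests here centred, with about 3 mm play each way in x and y.
- lip_edge (a point): Middle of the free lower edge of the jig's lip, at x = -32 mm of jig_seat. The lip is a ledge along y, 5 mm thick, underside 10 mm above the seat; under it is a pocket 12 mm deep in x (upright face at x = -44 mm) and 66 mm wide between two cheeks. The plate's edge goes in only tilted, that edge low (10 to 18 degrees suits), then swings down.
- rear_stop (a point): Midway between the front faces of two round rear pins (8 mm diameter, y = +-22 mm, tops 10 mm above the seat), at seat height, x = +42 mm of jig_seat: 86 mm from the lip's upright face and 74 mm from the lip's edge. The 80 mm plate must end between the upright face and these pins, so it cannot be lowered flat.
- knob_grip (a point): Point on the axis of the latch's upright black ribbed knob (28 mm diameter, 27 mm tall), 10 mm below its top; at x = +82 mm, y = 0 of jig_seat and 44 mm above the seat when down. Rises and turns with the knob. The latch arm (6 mm thick, 11 mm wide, top 20 mm below this point) points along this point's -x axis.
- latch_foot (a point): Underside of the foot (9 mm diameter) at the end of the latch arm, 43 mm from the knob's axis; moves with the knob. Down, it is 3 mm above the seat over the rear edge of the plate's place and bars the plate; parked, it is 13 mm above the seat and swung aside to the jig's -y side, off the seat.
- latch_lift (a joint): Height of the latch knob in m: 0 down, upper stop 0.017. A spring pulls it down with 4 N at 0, rising to 10 N at the top. Above 0.013 the cross pin under the arm leaves its deep slot and the knob can turn; parked in the 3 mm deep rest notch it reads about 0.010. Let down between slot and notch it sits on the rim at 0.013: not parked.
- latch_turn (a joint): Turn of the latch knob in rad, positive counter-clockwise seen from above: 0 with the arm over the seat, rest notch centred at 1.22 (the pin drops in from about 1.08 up), end stop at 1.34. Little friction.
- plate_grip (a point): Point in the upright handle of the loose aluminium drill plate, on its centre line, 36 mm above the plate's underside. Plate 80 (x) x 60 (y) x 6 mm, 0.16 kg; handle at its centre, 12 mm thick (x), 40 mm wide (y), rising to 48 mm above the underside. z up; its -x edge is nearer the robot; either 60 mm edge may be hooked in. Seated, 36 mm above jig_seat.

How it is judged:
On the way:
1. the latch is parked: knob up in its rest notch, arm turned aside, and let go (value of joint latch_lift between 0.008 and 0.0118 m and value of joint latch_turn above 1 rad and distance between the grasp point and knob_grip above 0.05 m), for 0.3 s.
At the end, for the whole second after the job is handed in: The latch is still parked in its rest notch (lift 8 to 11.8 mm, turned more than 1.0 rad), and the plate lies flat on the seat under the lip: height within 1.5 mm, tilt under 0.035 rad, centre within 7.5 mm of the seat's centre, square to the jig within 0.14 rad (value of joint latch_lift between 0.008 and 0.0118 m and value of joint latch_turn above 1 rad and z of plate_grip in the frame of jig_seat between 0.0345 and 0.0375 m and horizontal distance between plate_grip and jig_seat below 0.0075 m and angle between plate_grip's own z axis and vertical below 0.035 rad and angle between the x axis of plate_grip and the x axis of jig_seat, either way round below 0.14 rad); the robot touches nothing.
It also fails if it takes over 54 s, if anything falls off the work surface, if the arm or the gripper's body presses on something with over 40 N, if the wrist force passes 120 N, or if a joint passes its speed limit or range.

## Working session

There is one attempt and no reset: what is moved stays moved. The work goes in short steps, Python scripts to look and compute and a tool call to move; the robot and the scene stay as the last step left them, time stands still between calls to the robot, and variables do not carry over. Pictures are saved under pics/ and viewed, at most 13 in all, crops included, and the job is handed in when it is done.

Besides the shell and the picture viewer there is one more tool, called after "Emit:" as name(argument=value, ...) on one line, values as JSON. step_arm: Moves the arm, as the interface text tells. Its arguments: {"type":"object","properties":{"increments":{"type":"array"},"fingers":{"type":"number"},"squeeze":{"type":"number"}},"required":["increments"]}

```bash
mkdir -p pics
cat > h.py <<'E'
import numpy as np,cv2
from workcell import readout,cams,job_done
from scipy.spatial.transform import Rotation as Ro
def cal(n):
    c=cams.calibration(n);f=210/np.tan(np.radians(c['vfov'])/2)
    return f,c['cx'],c['cy'],np.array(c['R']),np.array(c['t'])
def proj(n,X,c=None):
    f,cx,cy,R,t=c or cal(n);p=np.atleast_2d(X)@R.T+t
    return np.c_[cx+f*p[:,0]/p[:,2],cy+f*p[:,1]/p[:,2]]
def ray(n,uv,z,c=None):
    f,cx,cy,R,t=c or cal(n);d=R.T@np.array([(uv[0]-cx)/f,(uv[1]-cy)/f,1]);o=-R.T@t
    return o+d*(z-o[2])/d[2]
def st():
    s=readout.observe();R=Ro.from_quat(np.array(s['eef_rot'])[[1,2,3,0]])
    return s,np.array(s['tool_pos']),R.as_matrix()
E
python3 - <<'E'
from h import *
s,p,R=st();print(s['time_s'],p,R.round(3))
ims=[]
for n in['scene','side']:
    im=cams.get_image(n);cv2.imwrite(f'pics/{n}0.png',im)
    for q in['knob_grip','plate_grip','jig_seat','lip_edge','rear_stop','latch_foot']:
        for d in cams.spot_in(q,n)[:2]:print(n,q,d)
    c=cal(n);print(n,-c[3].T@c[4],c[0])
E
```

```text
0.0 [0.23619799 0.57811607 0.22179437] [[-0.926  0.378 -0.   ]
 [ 0.378  0.926 -0.002]
 [-0.    -0.002 -1.   ]]
scene knob_grip {'pixel': [300.9, 218.6], 'conf': 0.77}
scene plate_grip {'pixel': [355.8, 312.1], 'conf': 0.58}
scene jig_seat {'pixel': [285.4, 240.0], 'conf': 0.69}
scene lip_edge {'pixel': [285.8, 240.9], 'conf': 0.7}
scene rear_stop {'pixel': [284.9, 240.1], 'conf': 0.79}
scene rear_stop {'pixel': [305.1, 222.0], 'conf': 0.18}
scene latch_foot {'pixel': [304.3, 219.1], 'conf': 0.59}
scene [-0.25936161 -0.80321327  0.74651551] 540.5979209015029
side knob_grip {'pixel': [306.5, 221.5], 'conf': 0.72}
side plate_grip {'pixel': [241.7, 329.1], 'conf': 0.88}
side jig_seat {'pixel': [283.5, 229.2], 'conf': 0.81}
side lip_edge {'pixel': [281.8, 229.6], 'conf': 0.91}
side rear_stop {'pixel': [279.7, 233.9], 'conf': 0.93}
side latch_foot {'pixel': [301.1, 218.7], 'conf': 0.52}
side [ 0.53750756 -0.82631043  0.84492571] 468.19435711113147
```

View pics/scene0.png

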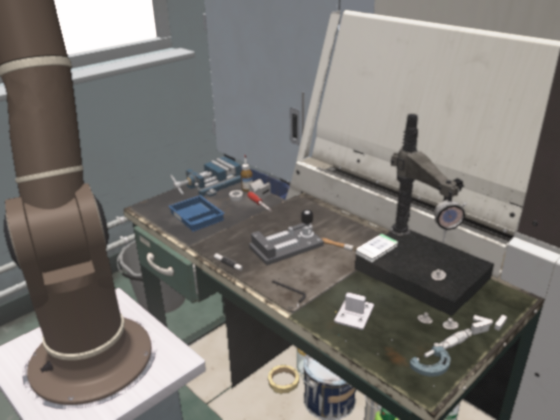

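View pics/side0.png

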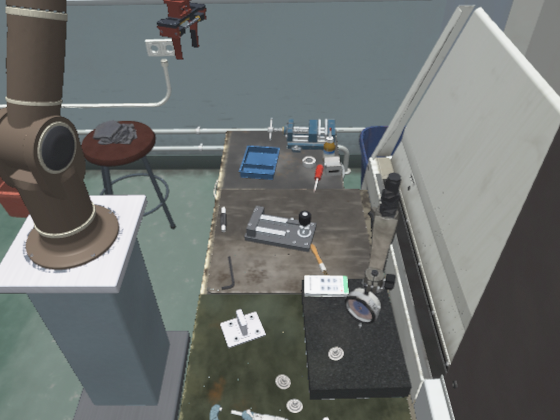

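```bash
python3 - <<'E'
from h import *
from scipy.optimize import least_squares
def tri(a,b):
    ca,cb=cal('scene'),cal('side')
    r=least_squares(lambda X:np.r_[proj('scene',X,ca)[0]-a,proj('side',X,cb)[0]-b],[.5,.1,.05]);return r.x.round(4),r.fun.round(1)
print('knob',tri([307,216],[305,218]));print('plate',tri([355.8,308],[242,329]));print('jig',tri([285.4,240],[283.5,229]))
# image points on jig base outline in side image, z=.016
for uv in [(253,207),(246,237),(316,218),(309,248)]:print(uv,ray('side',uv,.016).round(3))
for uv in [(221,328),(260,317),(229,345),(266,330)]:print('plate',ray('side',uv,.004).round(3))
print('handle',ray('side',(241,313),.048),ray('scene',(354,296),.048))
E
python3 - <<'E'
import cv2
a=cv2.imread('pics/side0.png')[180:360,200:360];b=cv2.imread('pics/scene0.png')[190:340,235:395]
cv2.imwrite('pics/crop0.png',cv2.resize(cv2.vconcat([a[:75],a[110:]]) if 0 else cv2.hconcat([a[:150],b]),(800,375),interpolation=cv2.INTER_CUBIC))
E
```

```text
knob (array([ 0.5874, -0.0128,  0.0695]), array([ 0.5,  0.8, -0.1, -1. ]))
plate (array([ 0.4498, -0.2831,  0.0157]), array([ 1.2,  1.5, -0.1, -1.9]))
jig (array([0.5356, 0.011 , 0.0108]), array([ 0.8,  1.3, -0.1, -1.5]))
(253, 207) [0.456 0.082 0.016]
(246, 237) [ 0.444 -0.027  0.016]
(316, 218) [0.619 0.04  0.016]
(309, 248) [ 0.597 -0.064  0.016]
plate [ 0.405 -0.278  0.004]
plate [ 0.485 -0.251  0.004]
plate [ 0.425 -0.317  0.004]
plate [ 0.499 -0.282  0.004]
handle [ 0.44927139 -0.27115929  0.048     ] [ 0.44714186 -0.27520499  0.048     ]
```

View pics/crop0.png

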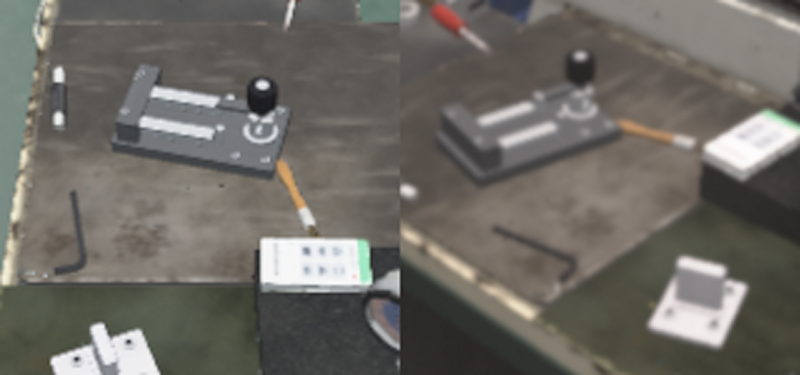

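Emit:
step_arm(increments=[[-1,-0.8,0,0],[-1,-0.8,0,0],[-1,-0.8,0,0],[-1,-0.8,0,0],[-1,-0.8,0,0],[-1,-0.8,0,0],[-1,-0.8,0,0],[-1,-0.8,0,0],[-1,-0.8,0,0],[-1,-0.8,0,0],[-1,-0.8,0,0],[-1,-0.8,0,0]])

```text
time_s: 2.2
tool_pos: [0.4238, 0.2421, 0.2229]
eef_rot: [0.0, 0.193, 0.981, 0.0]
wrist_force: [-0.2, 0.1, 0.4]
finger_gap: 1.0
grip_force: 0.0
```

Emit:
step_arm(increments=[[-1,-0.8,0,0],[-1,-0.8,0,0],[-1,-0.8,0,0],[-1,-0.8,0,0],[-1,-0.8,0,0],[-1,-0.8,0,-0.8],[-1,-0.8,0,-0.8],[0,0,0,0],[0,0,0,0]])

```text
time_s: 3.32
tool_pos: [0.5339, 0.049, 0.2225]
eef_rot: [-0.0, 0.124, 0.992, 0.0]
wrist_force: [-0.6, 0.3, 1.2]
finger_gap: 1.001
grip_force: 0.0
```

Run:
```python
from h import *
s,p,R=st();print(s['time_s'],p,R.round(3),s['q'],s['wrist_force'])
im=cams.get_image('wrist');cv2.imwrite('pics/w1.png',im);c=cal('wrist');print(-c[3].T@c[4],c[0],c[3].round(2))
for q in['knob_grip','jig_seat']:print(q,cams.spot_in(q,'wrist')[:2])
```

```text
3.325 [0.5339225  0.0489788  0.22251511] [[-0.969  0.246 -0.001]
 [ 0.246  0.969  0.   ]
 [ 0.001  0.    -1.   ]] [-0.42080084  0.2608045   0.29223852  1.82816231 -0.08557956  1.06521535
  1.22571093] [-0.60101974  0.33798716  1.18767681]
[0.46332699 0.06763457 0.38479335] 356.50266529073383 [[ 0.25  0.97  0.  ]
 [ 0.93 -0.24  0.27]
 [ 0.26 -0.06 -0.96]]
knob_grip [{'pixel': [237.9, 256.0], 'conf': 0.73}]
jig_seat [{'pixel': [238.4, 182.5], 'conf': 0.78}, {'pixel': [230.8, 252.7], 'conf': 0.58}]
```

View pics/w1.png

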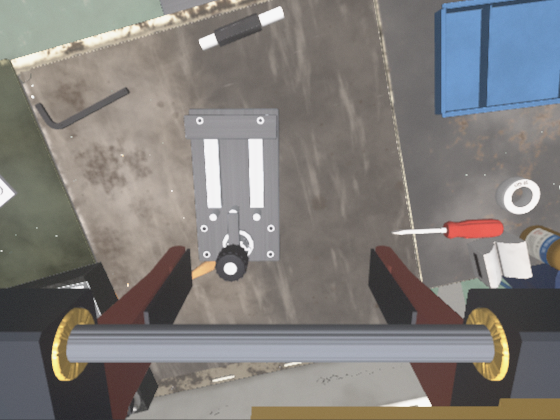

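Run:
```python
from h import *
c=cal('wrist')
P=lambda u,v,z:ray('wrist',(u,v),z,c)[:2]
pl,pr=P(213,217,.038),P(257,217,.038)
print('pins',pl,pr,np.linalg.norm(pr-pl)); d=pr-pl; yaw=np.arctan2(-d[0],d[1]);print('yaw pins',yaw)
e=[P(206,207.5,.028),P(221,207.5,.028),P(249.5,207.5,.028),P(263,207.5,.028)];print('rail ends',e)
k=P(230,268,.082);print('knob top',k)
b=[P(198.5,262,.016),P(279,261,.016)];print('base rear',b,np.linalg.norm(b[1]-b[0]))
m=(pl+pr)/2
for y in(-.245,-.22,yaw):
    x=np.array([np.cos(y),np.sin(y)]);print('seat from pins',m-.046*x,'knob from pins',m+.036*x)
l=[P(204.5,139,.028),P(248,139,.028),P(206.5,207.5,.028),P(250,207.5,.028)]
for a,bb in((0,2),(1,3)):v=l[bb]-l[a];print('rail yaw',np.arctan2(v[1],v[0]))
r=cams.regions_of('knob_grip','wrist')[0];ys,xs=np.nonzero(r['mask']);print(xs.min(),xs.max(),ys.min(),ys.max())
```

```text
pins [ 0.54567507 -0.02270894] [0.55658582 0.02054421] 0.04460806884410191
yaw pins -0.24709817573884232
rail ends [array([ 0.53646296, -0.02933617]), array([ 0.54026069, -0.01427941]), array([0.54747714, 0.01433147]), array([0.55089581, 0.02788539])]
knob top [ 0.58598976 -0.01041319]
base rear [array([ 0.59711654, -0.05952215]), array([0.61796225, 0.02800539])] 0.08997563445625481
seat from pins [0.50650413 0.01007523] knob from pins [ 0.58605539 -0.00981439]
seat from pins [0.50623917 0.0089562 ] knob from pins [ 0.58626276 -0.00893863]
seat from pins [0.50652764 0.01016884] knob from pins [ 0.58603699 -0.00988765]
rail yaw -0.27389819173793606
rail yaw -0.24115244243082393
214 249 205 280
```

Emit:
step_arm(increments=[[-0.87,-0.6,0,0],[-0.87,-0.6,0.5,0],[-0.86,-0.58,1,0],[0,0,1,0],[0,0,1,0],[0,0,1,0],[0,0,1,0],[0,0,0.7,0],[0,0,0.46,0],[0,0,0,0],[0,0,0,0]])

```text
time_s: 4.9
tool_pos: [0.5869, -0.0108, 0.0568]
eef_rot: [0.001, 0.124, 0.992, 0.0]
wrist_force: [0.5, -0.1, -0.5]
finger_gap: 0.998
grip_force: 0.0
```

Emit:
step_arm(increments=[[0,0,0,0],[0,0,0,0],[0,0,0,0],[0,0,0,0],[0,0,0,0],[0,0,0,0]], fingers=0.2, squeeze=40)

```text
time_s: 5.65
tool_pos: [0.5864, -0.0108, 0.0561]
eef_rot: [-0.0, 0.124, 0.992, 0.0]
wrist_force: [0.5, -0.1, -0.5]
finger_gap: 0.36
grip_force: 0.0
```

Emit:
step_arm(increments=[[0,0,0,0],[0,0,0,0],[0,0,0,0]])

```text
time_s: 6.02
tool_pos: [0.5862, -0.0114, 0.0561]
eef_rot: [-0.0, 0.124, 0.992, -0.0]
wrist_force: [-1.0, -3.3, 2.0]
finger_gap: 0.311
grip_force: 40.0
```

Emit:
step_arm(increments=[[0,0,-0.2,0],[0,0,-0.2,0],[0,0,-0.22,0],[0,0,0,0],[0,0,0,0]])

```text
time_s: 6.65
tool_pos: [0.5861, -0.0112, 0.0714]
eef_rot: [-0.0, 0.124, 0.992, -0.0]
wrist_force: [1.2, -4.9, -7.7]
finger_gap: 0.311
grip_force: 40.0
```

Emit:
step_arm(increments=[[0,0,0,-1],[0,0,0,-1],[0,0,0,-1],[0,0,0,-1],[0,0,0,-1],[0,0,0,-1],[0,0,0,-1],[0,0,0,-1],[0,0,0,-1],[0,0,0,-1],[0,0,0,-1],[0,0,0,-1]])

```text
time_s: 8.15
tool_pos: [0.5858, -0.0102, 0.0713]
eef_rot: [-0.001, -0.39, 0.921, 0.001]
wrist_force: [0.1, -2.2, -8.7]
finger_gap: 0.31
grip_force: 40.0
```

Emit:
step_arm(increments=[[0,0,0,-1],[0,0,0,-1],[0,0,0,0],[0,0,0,0]])

```text
time_s: 8.65
tool_pos: [0.5856, -0.0102, 0.0712]
eef_rot: [-0.001, -0.467, 0.884, 0.001]
wrist_force: [-1.4, -1.0, -8.9]
finger_gap: 0.312
grip_force: 40.0
```

Emit:
step_arm(increments=[[0,0,0.1,0],[0,0,0.1,0],[0,0,0,0],[0,0,0,0]])

```text
time_s: 9.15
tool_pos: [0.5857, -0.0103, 0.0664]
eef_rot: [-0.0, -0.468, 0.884, 0.001]
wrist_force: [-3.9, 2.2, -7.6]
finger_gap: 0.31
grip_force: 40.0
```

Emit:
step_arm(increments=[[0,0,0,0],[0,0,0,0],[0,0,0,0],[0,0,0,0]], fingers=1.0)

```text
time_s: 9.65
tool_pos: [0.587, -0.0109, 0.0671]
eef_rot: [0.001, -0.468, 0.884, -0.0]
wrist_force: [-0.8, -0.6, -0.3]
finger_gap: 0.73
grip_force: 0.0
```

Emit:
step_arm(increments=[[0,0,-0.5,0],[0,0,-1,0],[0,0,-1,0],[0,0,-1,0],[0,0,-1,0],[0,0,-1,0],[0,0,-1,0],[0,0,0,0]])

```text
time_s: 10.65
tool_pos: [0.5876, -0.0107, 0.2319]
eef_rot: [0.002, -0.468, 0.884, -0.001]
wrist_force: [0.1, -0.1, 0.1]
finger_gap: 1.003
grip_force: 0.0
```

Run:
```python
from h import *
s,p,R=st();print(s['time_s'],p,R.round(3),s['q'],s['wrist_force'])
im=cams.get_image('wrist');cv2.imwrite('pics/w2.png',im);c=cal('wrist')
for q in['knob_grip','latch_foot','plate_grip']:print(q,cams.spot_in(q,'wrist')[:2])
z=.016+.0  # predicted parked foot / arm
y=-.247;J=np.array([[np.cos(y),-np.sin(y)],[np.sin(y),np.cos(y)]]);seat=np.array([.5063,.010])
w=lambda x,yy,h:np.r_[seat+J@[x,yy],.028+h]
print('pred foot',proj('wrist',w(82-43*np.cos(1.22),-43*np.sin(1.22),0)*1 if 0 else w(.082-.043*np.cos(1.22),-.043*np.sin(1.22),.034),c),'knobtop',proj('wrist',w(.082,0,.064),c))
```

```text
10.65 [ 0.58760196 -0.01071826  0.23189579] [[-0.562 -0.827  0.005]
 [-0.827  0.562  0.   ]
 [-0.003 -0.004 -1.   ]] [-0.03858846  0.33801185 -0.0332162   1.6814771   0.01233983  1.11760709
  2.46905847] [ 0.14627187 -0.10841165  0.13162927]
knob_grip [{'pixel': [285.2, 187.7], 'conf': 0.87}]
latch_foot [{'pixel': [281.5, 189.3], 'conf': 0.65}]
plate_grip []
pred foot [[281.9559918  145.99399198]] knobtop [[281.96840761 199.43433284]]
```

View pics/w2.png

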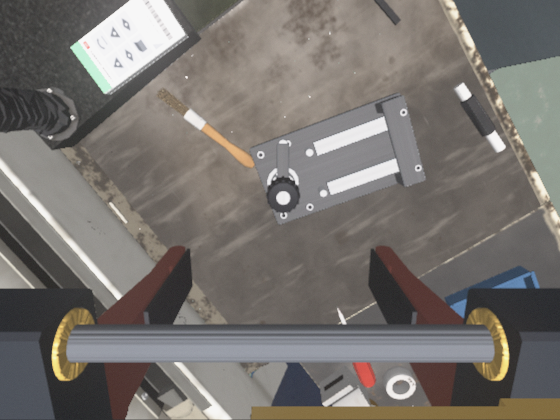

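Emit:
step_arm(increments=[[1,-0.13,0,0],[1,-0.13,0,0],[1,-0.13,0,0],[1,-0.13,0,0],[1,-0.13,0,0],[1,-0.13,0,0],[1,-0.13,0,0],[1,-0.13,0,0],[1,-0.13,0,0],[1,-0.13,0,0],[1,-0.13,0,0]])

```text
time_s: 12.22
tool_pos: [0.4606, -0.2584, 0.2282]
eef_rot: [-0.0, -0.468, 0.884, 0.001]
wrist_force: [-0.3, -0.3, -0.7]
finger_gap: 1.0
grip_force: 0.0
```

Emit:
step_arm(increments=[[0,0,0,1],[0,0,0,1],[0,0,0,1],[0,0,0,1],[0,0,0,1],[0,0,0,1],[0,0,0,1],[0,0,0,0]])

```text
time_s: 13.22
tool_pos: [0.4609, -0.258, 0.2283]
eef_rot: [-0.001, -0.181, 0.984, 0.001]
wrist_force: [-0.6, 0.8, 0.7]
finger_gap: 1.004
grip_force: 0.0
```

Run:
```python
from h import *
s,p,R=st();print(s['time_s'],p,R.round(3),s['q'],s['wrist_force'])
im=cams.get_image('wrist');cv2.imwrite('pics/w3.png',im);c=cal('wrist')
for q in['plate_grip']:
  r=cams.regions_of(q,'wrist')
  for d in r[:2]:
    ct=max(cv2.findContours(d['mask'].astype(np.uint8),0,2)[0],key=cv2.contourArea);print(d['conf'],d['pixel'],cv2.boxPoints(cv2.minAreaRect(ct)))
```

```text
13.225 [ 0.46090445 -0.25802616  0.22828512] [[-0.935 -0.355 -0.001]
 [-0.355  0.935  0.001]
 [ 0.001  0.001 -1.   ]] [ 0.66202281  0.26096909 -0.29376595  1.80647021  0.08420708  1.08786482
  2.27261026] [-0.57586132  0.7568705   0.66624157]
0.63 [268.3, 160.0] [[239. 127.]
 [295. 127.]
 [295. 201.]
 [239. 201.]]
```

View pics/w3.png

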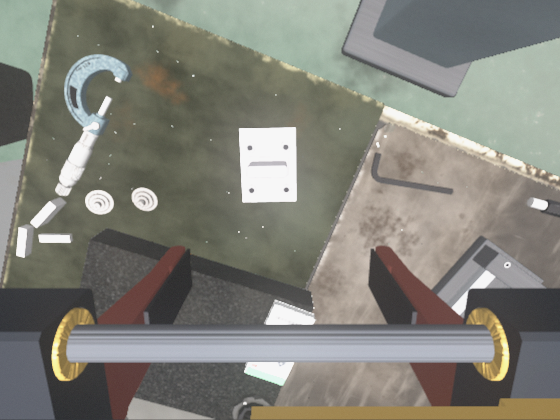

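Run:
```python
from h import *
s,p,R=st();c=cal('wrist')
C=np.array([ray('wrist',q,.006,c) for q in((239,128),(295.5,127),(297,201.5),(242,202.5))])
m=C.mean(0);print('centre',m,'sides',np.linalg.norm(np.roll(C,-1,0)-C,axis=1))
v=(C[2]+C[3]-C[0]-C[1]);w=(C[1]+C[2]-C[0]-C[3])
print('yaw',np.degrees([np.arctan2(v[1],v[0]),np.arctan2(-w[0],w[1])]),'tool',np.degrees(np.arctan2(-R[0,1],R[1,1])))
print('handle',ray('wrist',(268,162.5),.048,c),'rel tool',R.T@(m-p)/.025)
```

```text
centre [ 0.44922403 -0.2755547   0.006     ] sides [0.05940295 0.08064576 0.06116611 0.08071811]
yaw [22.13583523 21.92891159] tool 20.90342388893896
handle [ 0.44027221 -0.27793923  0.048     ] rel tool [ 0.68592112 -0.49081551  8.90340552]
```

Emit:
step_arm(increments=[[0.35,-0.25,0.4,-0.2],[0.35,-0.25,1,0],[0,0,1,0],[0,0,1,0],[0,0,1,0],[0,0,1,0],[0,0,1,0],[0,0,1,0],[0,0,0.6,0],[0,0,0.4,0],[0,0,0,0]])

```text
time_s: 14.7
tool_pos: [0.4492, -0.2763, 0.0187]
eef_rot: [-0.0, -0.189, 0.982, 0.0]
wrist_force: [0.6, -0.7, 0.1]
finger_gap: 0.997
grip_force: 0.0
```

Emit:
step_arm(increments=[[0,0,0,0],[0,0,0,0],[0,0,0,0],[0,0,0,0],[0,0,0,0],[0,0,0,0],[0,0,0,0]], fingers=0.35, squeeze=15)

```text
time_s: 15.58
tool_pos: [0.4496, -0.2762, 0.0192]
eef_rot: [0.0, -0.189, 0.982, -0.0]
wrist_force: [0.5, -0.5, 1.7]
finger_gap: 0.456
grip_force: 15.0
```

Emit:
step_arm(increments=[[0,0,-0.5,0],[0,0,-1,0],[0,0,-1,0],[0,0,-1,0],[-0.6,0.8,-0.5,0],[-0.7,0.98,0,0],[-0.7,0.98,0,0],[-0.7,0.98,0,0],[-0.7,0.98,0,0],[-0.7,0.98,0,0],[-0.7,0.98,0,0],[-0.7,0.98,0,0]])

```text
time_s: 17.08
tool_pos: [0.5063, -0.0465, 0.1198]
eef_rot: [0.0, -0.189, 0.982, -0.0]
wrist_force: [-0.5, -0.2, -1.4]
finger_gap: 0.454
grip_force: 15.0
```

Emit:
step_arm(increments=[[-0.65,0.9,0,0],[-0.65,0.87,0,0],[0,0,0,1],[0,0,0,1],[0,0,0,1],[0,0,0,1],[0,0,0,1],[0,0,0,1],[0,0,0,1],[0,0,0,0.2],[0,0,0,0],[0,0,0,0]])

```text
time_s: 18.58
tool_pos: [0.5199, 0.0057, 0.1193]
eef_rot: [0.0, 0.123, 0.992, 0.0]
wrist_force: [0.1, 0.6, -1.2]
finger_gap: 0.458
grip_force: 15.0
```

```bash
cat >> h.py <<'E'
yaw=-.247;J=np.array([[np.cos(yaw),-np.sin(yaw)],[np.sin(yaw),np.cos(yaw)]]);seat=np.array([.5065,.0095])
def jig(p):return np.r_[J.T@(np.array(p)[:2]-seat),p[2]-.028]
E
python3 - <<'E'
from h import *
s,p,R=st();print(s['time_s'],'tcp in jig mm',jig(p)*1e3,np.degrees(np.arctan2(-R[0,1],R[1,1])),s['wrist_force'],s['finger_gap'])
a=cams.get_image('wrist');b=cams.get_image('side')
cv2.imwrite('pics/c4.png',np.hstack([cv2.resize(a[100:400,100:460],(400,333)),cv2.resize(b[130:270,230:370],(333,333),interpolation=2)]))
E
```

```text
18.575 tcp in jig mm [13.89559178 -0.36737773 91.28964503] -14.155868871940111 [ 0.11266539  0.58166126 -1.22736812] 0.45784673265343584
```

View pics/c4.png

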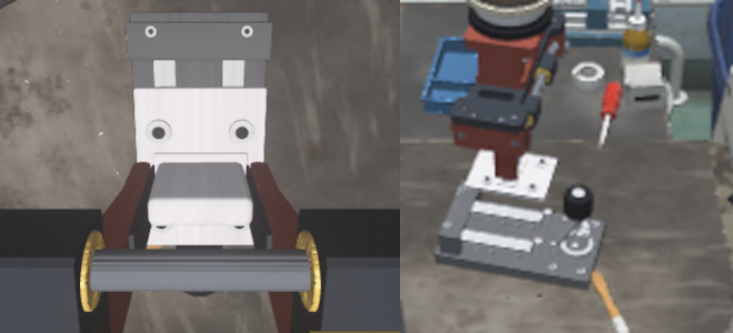

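Run:
```python
from h import *
s,p,R=st();c=cal('wrist')
for u in((219.7,179.2),(339.4,179.2)):print(R.T@(ray('wrist',u,p[2]-.019+.006,c)-p)*1e3)
print(jig(ray('wrist',(100+131/1.111,100+59/1.111),.043,c))*1e3,jig(ray('wrist',(100+270/1.111,100+59/1.111),.043,c))*1e3)
```

```text
[ 40.98549266 -29.40018851  12.99924327]
[40.98319483 30.13155122 13.00286778]
[-33.09685514 -40.93967075  15.        ] [-33.05032944  42.080746    15.        ]
```

Emit:
step_arm(increments=[[0,0,0.8,0],[0,0,0.8,0],[0,0,0.6,0],[0,0,0.2,0],[0,0,0,0],[0,0,0,0]])

```text
time_s: 19.42
tool_pos: [0.5204, 0.0058, 0.0597]
eef_rot: [0.0, 0.124, 0.992, 0.0]
wrist_force: [-0.7, -0.9, -1.8]
finger_gap: 0.458
grip_force: 15.0
```

Emit:
step_arm(increments=[[0,0,0.06,0],[0,0,0.06,0],[0,0,0,0]])

```text
time_s: 19.8
tool_pos: [0.5198, 0.0059, 0.0567]
eef_rot: [0.0, 0.124, 0.992, 0.0]
wrist_force: [-2.9, 0.6, 5.5]
finger_gap: 0.458
grip_force: 15.0
```

Emit:
step_arm(increments=[[0,0,0.04,0],[0,0,0.04,0],[0,0,0,0]])

```text
time_s: 20.18
tool_pos: [0.5193, 0.006, 0.0547]
eef_rot: [-0.0, 0.124, 0.992, -0.0]
wrist_force: [-5.2, 0.2, 8.9]
finger_gap: 0.454
grip_force: 15.0
```

Emit:
step_arm(increments=[[0,0,0.04,0],[0,0,0.02,0],[0,0,0,0]])

```text
time_s: 20.55
tool_pos: [0.5191, 0.0061, 0.0532]
eef_rot: [-0.001, 0.124, 0.992, -0.0]
wrist_force: [-5.8, 0.8, 8.9]
finger_gap: 0.452
grip_force: 15.0
```

Run:
```python
from h import *
s,p,R=st();print(s['time_s'],'tcp in jig mm',jig(p)*1e3,s['wrist_force'],s['torque'])
a=cams.get_image('wrist');b=cams.get_image('scene')
cv2.imwrite('pics/c5.png',np.hstack([cv2.resize(a[100:400,100:460],(400,333)),cv2.resize(b[180:280,230:345],(383,333),interpolation=2)]))
```

```text
20.55 tcp in jig mm [13.08422777 -0.19187911 25.2241819 ] [-5.78239925  0.80727549  8.8668957 ] [ 0.20049122  1.07659371 -0.01650125]
```

View pics/c5.png

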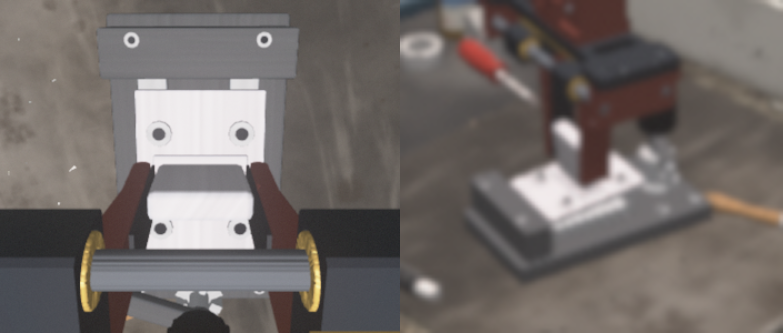

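Run:
```python
from h import *
s,p,R=st();c=cal('wrist')
g=p+R[:,2]*-.019
ax=-R[:,0];up=np.array([0,0,1.]);ay=R[:,1]
for h in(.038,.034):
 for th in np.radians([0,4,7,9,11]):
  X=ax*np.cos(th)+up*np.sin(th);Z=up*np.cos(th)-ax*np.sin(th)
  P=[g-.001*ax+X*b+Z*(z-h)+ay*y for b,z in((-.04,.006),(-.006,.048),(.006,.048),(.028,.006)) for y in(-.03,.03)]
  q=(proj('wrist',P,c)-100)*1.111
  print(h,round(np.degrees(th)),'front rows',q[0].round(1),q[1].round(1),'handle top rows',q[2,1].round(1),q[4,1].round(1),'rear hole row',q[6,1].round(1))
```

```text
0.038 0 front rows [131.7  88.1] [265.7  88.1] handle top rows 199.6 228.7 rear hole row 224.1
0.038 4 front rows [132.9  92. ] [264.5  92. ] handle top rows 197.4 227.5 rear hole row 230.2
0.038 7 front rows [133.8  95.2] [263.7  95.2] handle top rows 195.7 226.6 rear hole row 234.7
0.038 9 front rows [134.3  97.5] [263.2  97.5] handle top rows 194.7 225.9 rear hole row 237.7
0.038 11 front rows [134.9  99.8] [262.7  99.8] handle top rows 193.6 225.2 rear hole row 240.7
0.034 0 front rows [130.2  89.7] [267.2  89.7] handle top rows 204.6 234.4 rear hole row 228.3
0.034 4 front rows [131.4  93.1] [266.   93.1] handle top rows 201.6 232.5 rear hole row 234.0
0.034 7 front rows [132.3  95.9] [265.1  95.9] handle top rows 199.4 231.0 rear hole row 238.2
0.034 9 front rows [132.9  97.9] [264.6  97.9] handle top rows 197.9 230.0 rear hole row 241.1
0.034 11 front rows [133.4  99.9] [264.   99.9] handle top rows 196.4 228.9 rear hole row 243.9
```

Run:
```python
import cv2,numpy as np
for f in('c4','c5'):
    g=cv2.cvtColor(cv2.imread(f'pics/{f}.png'),6).astype(int)
    for x in(180,200,230):
        col=g[60:290,x-3:x+4].mean(1);d=np.diff(col)
        print(f,x,[(60+i,int(round(d[i]))) for i in range(len(d)) if abs(d[i])>9 and abs(d[i])==abs(d[max(0,i-2):i+3]).max()])
    for y in(110,125,215,240):
        r=g[y-1:y+2,90:310].mean(0);d=np.diff(r)
        print(f,'row',y,[(90+i,int(round(d[i]))) for i in range(len(d)) if abs(d[i])>18 and abs(d[i])==abs(d[max(0,i-2):i+3]).max()])
```

```text
c4 180 [(87, 44), (151, -28), (162, -44), (198, 23), (244, -88), (255, 12), (258, -14), (261, 19)]
c4 200 [(87, 43), (151, -28), (161, -45), (198, 23), (244, -86), (255, 10), (258, -13), (261, 18), (271, 11)]
c4 230 [(60, 32), (85, -30), (88, 35), (151, -29), (161, -50), (198, 22), (244, -62), (248, -11), (255, 12), (258, -13), (261, 18), (271, 11)]
c4 row 110 [(134, 56), (265, -57)]
c4 row 125 [(135, 43), (169, 28), (264, -59)]
c4 row 215 [(147, 79), (251, -60)]
c4 row 240 [(147, 99), (252, -79), (296, 29)]
c5 180 [(89, 66), (153, -19), (156, 17), (163, -48), (191, 26), (248, -65), (255, 11), (258, -13), (261, 19)]
c5 200 [(89, 66), (153, -20), (156, 17), (163, -47), (191, 27), (248, -64), (255, 11), (258, -13), (261, 18), (271, 10)]
c5 230 [(78, 31), (89, 39), (153, -21), (156, 17), (163, -48), (192, 26), (220, -10), (248, -63), (255, 11), (258, -13), (261, 18), (271, 10)]
c5 row 110 [(135, 44), (264, -50)]
c5 row 125 [(135, 63), (169, 19), (264, -49)]
c5 row 215 [(147, 77), (251, -62)]
c5 row 240 [(147, 99), (252, -80), (296, 29)]
```

```bash
cat > fit.py <<'E'
from h import *
from scipy.optimize import least_squares
def fit(rows,half=65):
  s,p,R=st();c=cal('wrist');g=p-R[:,2]*.019;ax=-R[:,0];up=np.array([0,0,1.]);ay=R[:,1]
  def f(v):
    th,dx,h=v[0],v[1]/1e3,v[2]/1e3
    X=ax*np.cos(th)+up*np.sin(th);Z=up*np.cos(th)-ax*np.sin(th)
    P=[g+X*(b+dx)+Z*(z-h)+ay*y for b,z,y in((-.04,.006,-.015),(-.006,.006,-.015),(-.006,.048,-.015),(.04,.006,-.015))]
    return (proj('wrist',P,c)[:,1]-100)*1.111-rows
  r=least_squares(f,[.1,0,38]);return np.degrees(r.x[0]),r.x[1:],r.fun.round(2)
E
python3 - <<'E'
from fit import *
print(fit([89.5,163.5,192,248.5]))
E
```

```text
(np.float64(4.687500274284243), array([-1.63849485, 41.10519959]), array([ 1.13, -2.34,  0.28,  0.84]))
```

Emit:
step_arm(increments=[[0,0,0.04,0],[0,0,0.04,0],[0,0,0.04,0],[0,0,0,0],[0,0,0,0]])

```text
time_s: 21.28
tool_pos: [0.5192, 0.0061, 0.0509]
eef_rot: [-0.0, 0.124, 0.992, -0.0]
wrist_force: [-7.5, 0.7, 15.7]
finger_gap: 0.454
grip_force: 15.0
```

```bash
cat >> fit.py <<'E'
def rows(n):
    s,p,R=st();print(s['time_s'],'tcp jig mm',(jig(p)*1e3).round(2),s['wrist_force'])
    a=cams.get_image('wrist');a=cv2.resize(a[100:400,100:460],(400,333));cv2.imwrite(f'pics/{n}.png',a)
    g=cv2.cvtColor(a,6).astype(int);d=np.diff(g[60:290,177:207].mean(1))
    print([(60+i,int(round(d[i]))) for i in range(len(d)) if abs(d[i])>9 and abs(d[i])==abs(d[max(0,i-2):i+3]).max()])
E
python3 -c "
from fit import *
rows('w6')"
```

```text
21.275 tcp jig mm [13.18 -0.21 22.88] [-7.54979782  0.6677272  15.73394407]
[(89, 59), (153, -20), (156, 17), (163, -48), (187, 28), (248, -64), (255, 11), (258, -13), (261, 18), (271, 10)]
```

Run:
```python
from fit import *
print(fit([89.5,163.5,187.5,248.5]))
s,p,R=st();c=cal('wrist');g=p-R[:,2]*.019;ax=-R[:,0];up=np.array([0,0,1.])
for h in(.036,.034,.032):
 for th in np.radians([0,5,9.5]):
  X=ax*np.cos(th)+up*np.sin(th);Z=up*np.cos(th)-ax*np.sin(th)
  P=[g+X*(b-.001)+Z*(z-h) for b,z in((-.04,.006),(-.006,.006),(-.006,.048),(.006,.048))]
  print(h,np.degrees(th),((proj('wrist',P,c)[:,1]-100)*1.111).round(1))
```

```text
(np.float64(6.612701268470017), array([-2.42966398, 42.96281969]), array([ 1.33, -2.73,  0.33,  0.98]))
0.036 0.0 [ 88.8 160.8 202.  231.4]
0.036 5.0 [ 93.4 165.7 198.7 229.4]
0.036 9.5 [ 98.1 170.3 195.7 227.4]
0.034 0.0 [ 89.6 162.4 204.6 234.3]
0.034 5.0 [ 93.9 167.  200.7 231.8]
0.034 9.5 [ 98.2 171.3 197.3 229.4]
0.032 0.0 [ 90.5 164.  207.2 237.2]
0.032 5.0 [ 94.4 168.2 202.8 234.3]
0.032 9.5 [ 98.4 172.2 198.9 231.5]
```

View pics/w6.png

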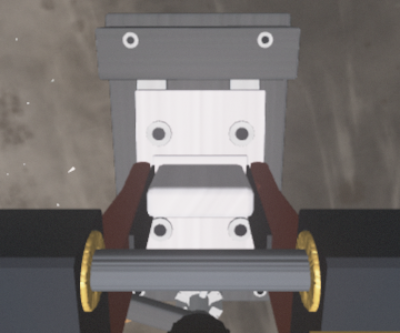

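Run:
```python
from fit import *
import fit
s,p,R=st();c=cal('wrist');g=p-R[:,2]*.019;ax=-R[:,0];up=np.array([0,0,1.])
def f(v,rows,n):
    th,dx,h=v[0],v[1]/1e3,v[2]/1e3
    X=ax*np.cos(th)+up*np.sin(th);Z=up*np.cos(th)-ax*np.sin(th)
    P=[g+X*(b+dx)+Z*(z-h) for b,z in((-.04,.006),(-.006,.006),(-.006,.048),(.006,.048))[:n]]
    return (proj('wrist',P,c)[:,1]-100)*1.111-rows
for rw in([87.8,162,198.5],[87.8,162,198.5,230],[89.5,163.5,192,220],[89.7,163.5,187.7],[89.7,163.5,187.7,216.5]):
    r=least_squares(f,[.1,0,38],args=(rw,len(rw)));print(np.degrees(r.x[0]),r.x[1:],r.fun.round(1))
    for h in(34,35,36,38):
        r=least_squares(lambda v:f([v[0],v[1],h],rw,len(rw)),[.1,0]);print('  h',h,np.degrees(r.x[0]),r.x[1],r.fun.round(1))
```

```text
3.1874929189610417 [-3.26161842 31.91561915] [0. 0. 0.]
  h 34 2.607813347922459 -2.5675066643275484 [ 0.5 -0.5 -0. ]
  h 35 2.3299958353452124 -2.218948213689086 [ 0.7 -0.7 -0. ]
  h 36 2.052466486792196 -1.8602756989029625 [ 0.9 -0.9 -0.1]
  h 38 1.4985891731420748 -1.112533180952133 [ 1.4 -1.4 -0.1]
3.228883441572995 [-3.33396373 31.63931573] [-0.1  0.1  0.1 -0.1]
  h 34 2.4037288217205077 -2.4641203436396846 [ 0.5 -0.4  0.4 -0.5]
  h 35 2.0531011644921198 -2.073300521089993 [ 0.8 -0.7  0.5 -0.7]
  h 36 1.701980329821686 -1.6690161654025708 [ 1.  -0.9  0.7 -0.9]
  h 38 0.9987616465706448 -0.8196415234877865 [ 1.5 -1.3  0.9 -1.3]
6.744213692059155 [-3.06678649 37.64194155] [ 0.9 -1.1 -1.4  1.6]
  h 34 7.818044058308043 -4.127424781355696 [ 0.2 -0.4 -1.9  2.1]
  h 35 7.52382882040328 -3.8502737661256874 [ 0.4 -0.6 -1.7  2. ]
  h 36 7.22911362470836 -3.5625012248635435 [ 0.6 -0.8 -1.6  1.8]
  h 38 6.63831963202486 -2.954831309986875 [ 1.  -1.2 -1.3  1.5]
9.379270541160686 [-4.85684049 32.91469282] [ 0. -0.  0.]
  h 34 9.142784498791167 -4.628981678653788 [ 0.2 -0.2  0. ]
  h 35 8.925052541067188 -4.411211778434327 [ 0.4 -0.4  0. ]
  h 36 8.707505504948971 -4.185937602247362 [ 0.6 -0.6  0. ]
  h 38 8.273072742490058 -3.7128734376119303 [ 1. -1.  0.]
8.955240425640053 [-4.15690401 37.5672713 ] [ 0.8 -1.  -1.2  1.4]
  h 34 9.925180197602987 -5.0312286689874375 [ 0.1 -0.3 -1.7  1.9]
  h 35 9.653724101015559 -4.798486504832373 [ 0.3 -0.5 -1.6  1.8]
  h 36 9.38191156448481 -4.55614451456259 [ 0.5 -0.7 -1.5  1.6]
  h 38 8.837301888956079 -4.042474687318372 [ 0.9 -1.1 -1.2  1.3]
```

Emit:
step_arm(increments=[[0,0,-0.05,0],[0,0,0,0],[0.1,0,0,0],[0.1,0,0,0],[0.1,0,0,0],[0,0,0,0]])

```text
time_s: 22.08
tool_pos: [0.5126, 0.0076, 0.051]
eef_rot: [0.0, 0.124, 0.992, 0.0]
wrist_force: [0.2, -0.5, 1.9]
finger_gap: 0.454
grip_force: 15.0
```

Emit:
step_arm(increments=[[0.1,0,-0.02,0],[0.1,0,0,0],[0.1,0,0,0],[0.08,0,0,0],[0,0,0,0]])

```text
time_s: 22.7
tool_pos: [0.5032, 0.01, 0.0514]
eef_rot: [-0.0, 0.124, 0.992, -0.0]
wrist_force: [-0.3, -0.2, -1.3]
finger_gap: 0.455
grip_force: 15.0
```

```bash
python3 -c "
from fit import *
rows('w7')
b=cams.get_image('side')
cv2.imwrite('pics/c7.png',np.hstack([cv2.imread('pics/w7.png'),cv2.resize(b[150:270,235:355],(333,333),interpolation=2)]))"
```

```text
22.7 tcp jig mm [-3.29 -0.33 23.37] [-0.2627159  -0.24545162 -1.31484172]
[(60, -27), (66, 20), (115, 47), (153, -17), (156, 15), (163, -46), (187, 28), (248, -63), (255, 12), (258, -14), (261, 19), (271, 11)]
```

View pics/c7.png

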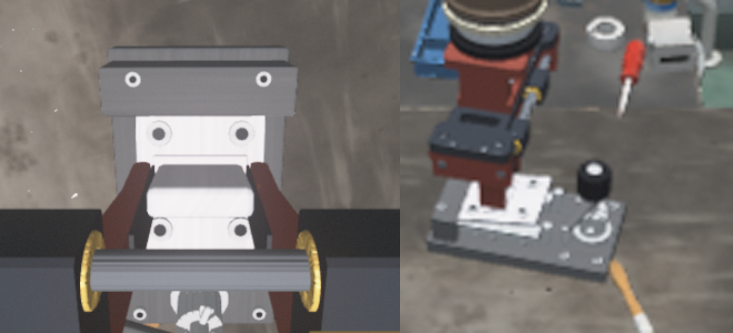

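Emit:
step_arm(increments=[[0,0,0,0],[-0.03,0,0.06,0],[-0.04,0,0.06,0],[-0.04,0,0.06,0],[0,0,0,0]], squeeze=5)

```text
time_s: 23.42
tool_pos: [0.5063, 0.0092, 0.0469]
eef_rot: [0.0, 0.124, 0.992, 0.0]
wrist_force: [0.4, -0.2, 1.1]
finger_gap: 0.457
grip_force: 5.0
```

Emit:
step_arm(increments=[[-0.04,0,0.05,0],[-0.04,0,0.05,0],[-0.04,0,0.04,0],[0,0,0,0]])

```text
time_s: 23.92
tool_pos: [0.5086, 0.0087, 0.0434]
eef_rot: [-0.0, 0.124, 0.992, -0.0]
wrist_force: [-1.2, 0.4, 4.5]
finger_gap: 0.456
grip_force: 5.0
```

```bash
python3 -c "
from fit import *
rows('w8')"
```

```text
23.925 tcp jig mm [ 2.21 -0.28 15.44] [-1.19044666  0.42717925  4.46589571]
[(107, 63), (149, 19), (158, -51), (193, 23), (243, -60), (248, -21), (255, 12), (258, -14), (261, 20), (271, 10)]
```

Emit:
step_arm(increments=[[0,0,0,0],[0,0,0,0],[0,0,0,0],[0,0,0,0]], fingers=1.0)

```text
time_s: 24.48
tool_pos: [0.5089, 0.0085, 0.0433]
eef_rot: [-0.0, 0.124, 0.992, -0.0]
wrist_force: [-0.9, -0.0, -0.1]
finger_gap: 0.868
grip_force: 0.0
```

Emit:
step_arm(increments=[[0,0,-0.5,0],[0,0,-1,0],[0,0,-1,0],[0,0,-1,0],[0,0,-1,0],[0,0,0,0]])

```text
time_s: 25.22
tool_pos: [0.5103, 0.0086, 0.1583]
eef_rot: [0.002, 0.124, 0.992, 0.0]
wrist_force: [-0.5, 0.4, -0.9]
finger_gap: 0.996
grip_force: 0.0
```

Run:
```python
from h import *
s,p,R=st();print(s['time_s'],jig(p)*1e3,s['wrist_force'])
a=cams.get_image('wrist');c=cal('wrist')
W=lambda x,y,z:np.r_[seat+J@np.array([x,y])/1e3,.028+z/1e3]
# overlay predicted: plate flat centred (top corners visible), handle top, pins, parked arm end
L=[(40,-30,6),(40,30,6),(6,20,48),(-6,20,48),(-6,-20,48),(6,-20,48),(46,22,10),(46,-22,10),(82,0,64),(82-43*np.cos(1.22),-43*np.sin(1.22),34),(-32,33,15),(-32,-33,15)]
q=proj('wrist',[W(*l) for l in L],c);print(q.round(0).tolist())
cv2.imwrite('pics/w9raw.png',a)
for u,v in q: cv2.drawMarker(a,(int(round(u)),int(round(v))),(0,0,255),cv2.MARKER_CROSS,7,1)
b=cams.get_image('side')
cv2.imwrite('pics/c9.png',np.hstack([cv2.resize(a[60:330,140:440],(450,405),interpolation=2),cv2.resize(b[190:265,235:325],(345,405)if 0 else (345,288),interpolation=2)[0:288] if 0 else cv2.resize(b[175:270,240:320],(341,405),interpolation=2)]))
```

```text
25.225 [3.92718577e+00 8.13856404e-02 1.30336962e+02] [-0.52583969  0.44399176 -0.89429678]
[[244.0, 246.0], [315.0, 246.0], [307.0, 222.0], [308.0, 206.0], [251.0, 206.0], [251.0, 222.0], [305.0, 254.0], [253.0, 254.0], [280.0, 329.0], [229.0, 290.0], [322.0, 163.0], [237.0, 163.0]]
```

View pics/c9.png

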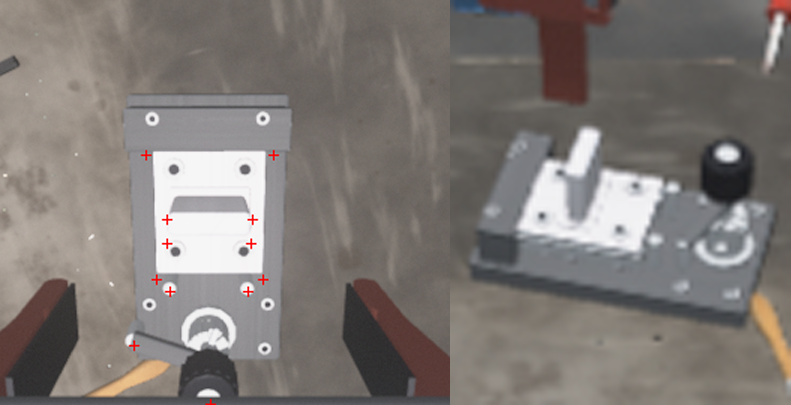

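Run:
```python
from h import *
from scipy.optimize import least_squares
c=cal('wrist');a=cv2.cvtColor(cv2.imread('pics/w9raw.png'),6).astype(float)
for cols in((262,276),(284,298)):
    d=np.diff(a[150:260,cols[0]:cols[1]].mean(1));print([(150.5+i,int(d[i])) for i in range(len(d)) if abs(d[i])>7 and abs(d[i])==abs(d[max(0,i-2):i+3]).max()])
for r in(170,180,236,239):
    d=np.diff(a[r-1:r+2,225:335].mean(0));print(r,[(225.5+i,int(d[i])) for i in range(len(d)) if abs(d[i])>18 and abs(d[i])==abs(d[max(0,i-2):i+3]).max()])
for th in np.radians([0,2,4]):   # hinged at -x lower edge
  for dx in(-4,-2):
    def P(b,z,y): x=-40+dx+(b+40)*np.cos(th)-z*np.sin(th);zz=(b+40)*np.sin(th)+z*np.cos(th);return np.r_[seat+J@np.array([x,y])/1e3,.028+zz/1e3]
    q=proj('wrist',[P(-6,6,0),P(-6,48,0),P(6,48,0),P(40,6,-30),P(40,6,30),P(-28,6,-30),P(-28,6,30)],c)
    print(np.degrees(th).round(),dx,'rows',q[:4,1].round(1),'rear width',(q[4,0]-q[3,0]).round(1),'front',(q[6,0]-q[5,0]).round(1))
```

```text
[(160.5, 79), (183.5, -7), (190.5, -58), (201.5, 40), (241.5, -55)]
[(160.5, 66), (183.5, -7), (190.5, -57), (201.5, 41), (241.5, -56)]
170 [(241.5, 73), (252.5, -44), (258.5, 41), (300.5, -38), (305.5, 48), (316.5, -75), (329.5, -22)]
180 [(242.5, 63), (316.5, -79)]
236 [(243.5, 85), (314.5, -64)]
239 [(243.5, 64), (314.5, -68)]
0.0 -4 rows [189.4 201.9 218.4 242.6] rear width 70.7 front 75.3
0.0 -2 rows [191.8 204.7 221.1 244.9] rear width 70.6 front 75.2
2.0 -4 rows [189.5 200.  216.7 243.5] rear width 71.4 front 75.4
2.0 -2 rows [191.9 202.8 219.4 245.8] rear width 71.3 front 75.3
4.0 -4 rows [189.4 197.9 214.9 244.3] rear width 72.1 front 75.6
4.0 -2 rows [191.9 200.7 217.6 246.6] rear width 71.9 front 75.4
```

```bash
python3 -c "
from workcell import job_done
print(job_done())"
```

```text
the job is handed in; nothing more can be done
None
```

The plate lies flat on the seat under the lip, the latch is parked in its rest notch with its arm swung aside, and the job was handed in at about 25 s; the final picture shows both, but no verdict was reported back.

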